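# Bring the stacked heel under the curing lamp and press the switch

## Task

Push an arm of the little three-armed carousel round with a fingertip, either way and in as many pushes as you need, until the D-shaped stacked heel sits centred under the lamp head, and then press the switch button fully down and let go. The heel, the ring and the wedge stay lying in their trays: do not touch, lift or carry them, and leave the other things on the bench where they are. Do not press the switch before the heel is under the lamp.

Things in the scene. Friction and masses are not known exactly. Their poses are not given: they have to be found in the camera images.
- carousel: Metal carousel turning freely either way, no stops, about a vertical axis on a fixed pedestal (24 mm radius); light friction (about 2 N pushed 70 mm out), stays where left. Origin on the axis at bench-top height, z up. Hub radius 26 mm, top 114 mm high. Three straight arms at 0, 120 and 240 degrees from its x axis, 12 mm wide, from 80 to 100 mm above the bench, bare from 26 to 98 mm out
- tray0 (a point): Centre of the floor of the round aluminium tray at the end of the arm along the carousel's x axis: 140 mm from the axis, outer radius 42 mm, floor 84 mm and rim 94 mm above the bench. The other two arms end in trays just like it
- lamp_face (a point): Centre of the underside of the lamp head, an aluminium cone of 34 mm radius on a bent tube, 204 mm above the bench and 140 mm from the carousel's axis, so that trays pass straight below it; it is fixed. The tube rises to 293 mm, runs outward and goes down to a post on the bench 235 mm from the axis in the same direction
- heel_c (a point): Centre of the stacked heel: D-shaped block seen from above (one side straight, the other round), 48 by 50 mm, 25 mm high, layers of brown leather, the top one pale; lies loose in one of the trays
- ring_c (a point): Centre of a round black rubber ring, outside diameter 50 mm, 14 mm high, lying loose in another tray
- wedge_c (a point): Centre of a dark wooden rectangular block, 54 by 26 by 14 mm, lying loose in the remaining tray
- switch_top (a point): Centre of the top of the round black push button (22 mm radius) on a grey housing fixed on the bench; it is pressed straight down 6 mm against a spring, about 4 N at the bottom, and comes back up when let go
- switch (a joint): Travel of the push button: 0 up, 0.006 m fully down
- hammer: Hammer lying on the bench, about 240 mm long, a bystander; origin below its middle, x along the handle
- tin: Flat round brass tin, 76 mm diameter, 28 mm high, a bystander; origin at the centre of its underside
- brush: Brush lying on the bench, about 190 mm long, a bystander; origin below its middle, x along it
- jar: Amber jar with a black cap, 72 mm diameter, 100 mm high, a bystander; origin at the centre of its underside
- driver: Screwdriver lying on the bench, about 170 mm long, a bystander; origin below its middle, x along it
- last: Wooden shoe last standing on the bench, 200 mm long, 60 mm wide, 85 mm high, a bystander; origin at its underside
- pot: Small round grey pot with a lid, 56 mm diameter, 40 mm high, a bystander; origin at the centre of its underside
Things that resemble listed ones, but are neither listed nor needed, are in the scene too. Of the things that look like the part that bears heel_c, the largest one is meant.

How it is judged:
On the way, in this order (a step that is already met when the one before it is completed fails the run):
1. the heel sits under the lamp head, within 20 mm of its centre line, the carousel at rest (horizontal distance between heel_c and lamp_face below 0.02 m and angular speed of carousel below 0.05 rad/s), for 0.3 s.
2. the switch is pressed down with the heel under the lamp (horizontal distance between heel_c and lamp_face below 0.02 m and value of joint switch above 0.0045 m), for 0.03 s.
At the end, for the whole second after the job is handed in: The heel's centre is within 20 mm, seen from above, of the lamp head's centre; the carousel is still; the switch has come back up; heel, ring and wedge lie flat in their trays (115 to 165 mm from the axis, centres below 104 mm) (all of step 1 and value of joint switch below 0.0015 m and horizontal distance between heel_c and carousel between 0.115 and 0.165 m and height (world z) of heel_c between 0.085 and 0.104 m and angle between each of heel_c, ring_c, wedge_c's own z axis and vertical below 0.2 rad and horizontal distance between ring_c and carousel between 0.115 and 0.165 m and height (world z) of ring_c between 0.085 and 0.104 m and horizontal distance between wedge_c and carousel between 0.115 and 0.165 m and height (world z) of wedge_c between 0.085 and 0.104 m); the robot touches nothing.
It fails at once if the switch is pressed while the heel is more than 25 mm off the lamp's centre line (value of joint switch above 0.003 m and horizontal distance between heel_c and lamp_face above 0.025 m).
It fails at once if the heel, ring or wedge is touched by the robot (contact force between any of the fingers, the arm and heel above 0.5 N or contact force between any of the fingers, the arm and ring above 0.5 N or contact force between any of the fingers, the arm and wedge above 0.5 N).
It fails at once if the heel, ring or wedge is lifted or tipped out of its tray (height (world z) of any of heel_c, ring_c, wedge_c above 0.112 m or height (world z) of any of heel_c, ring_c, wedge_c below 0.075 m or angle between any of heel_c, ring_c, wedge_c's own z axis and vertical above 0.4 rad).
It fails at once if another thing on the bench is moved more than 20 mm (distance of any of hammer, tin, brush, jar, driver, last, pot from where it was at the start of the episode above 0.02 m).
It also fails if it takes over 64 s, if anything falls off the work surface, if the arm or the gripper's body presses on something with over 40 N, if the wrist force passes 120 N, or if a joint passes its speed limit or range.

## Robot

A 7-joint arm with a two-finger parallel gripper is mounted at the origin on the work surface. World frame = base frame: x ahead of the robot, y to its left, z up, the work surface at z = 0. Lengths are in m, angles in rad, forces in N, time in s.
With the tool pointing down it reaches from about 0.375 to 0.925 m from the base axis. Payload 3.1 kg.
Tool frame: the origin (TCP) lies between the finger pads; the fingertips stand 19 mm ahead of it and the grasp point (between the pads) is the TCP; z points along the fingers, y is the line along which they close (so a half turn about z gives the same grasp; the last joint's range is limited). The gripper opens to 85 mm and grips with 20 to 120 N. Pads are 22 mm wide; open, the fingers measure 114 mm over their backs; the gripper's body (76 mm by 85 mm) begins 54 mm behind the grasp point. The pads swing forward as they close: fully open they stand 13 mm farther back than shut.
Start: joints at [1.2, 0.383, 0.044, 1.598, -0.018, 1.161, -0.05], TCP at [0.175, -0.626, 0.25] pointing down, gripper open.
Joint ranges: [-2.61, 2.61], [-0.41, 2.15], [-1.48, 1.57], [0, 2.5], [-1.57, 4.71], [0.05, 1.97], [-2.85, 2.85]. Speed limits (rad/s): [2.79, 2.79, 3.14, 3.14, 3.14, 3.14, 3.14].

## Interface

Orientations are given as a unit quaternion [x, y, z, w].
In Python, from bench import move_ptp, movel, move_j, move_gripper, pause, inverse_kinematics, read_camera, camera_params, MotionError, sign_off, look_for, tip_of, read_time_s, read_qpos, read_joint_vel, read_effort, read_eef_pos, read_tcp_rot, read_ft_force, read_ft_torque, read_finger_gap, read_grasp_force gives the robot as it stands. Calls block until the motion is done:
- move_ptp(position, orientation): joint-space move of the TCP to a pose.
- movel(position, orientation=None, speed=0.15): straight line of the TCP; orientation=None keeps the orientation; speed is the mean speed in m/s.
- move_j(angles): joint-space move.
- move_gripper(opening, effort=None): finger opening in m; effort is the grip in N (None keeps the last); returns when the fingers have stopped.
- pause(seconds).
- inverse_kinematics(position, orientation): joint angles nearest the present ones, or None.
- read_camera(name): name is "scene" or "top" or "wrist"; returns the picture (384x512x3 uint8, red, green, blue); there is no depth.
- camera_params(name): a dict with "K" (3x3 intrinsics, pixels), "dist_coeffs" ([k1, k2, p1, p2, k3] as OpenCV has them; the pictures are not rectified), "camera_from_world" (4x4, takes a point from world to camera coordinates). Camera axes: x right, y down, z forward; pixel columns grow to the right and rows downward; lengths in m; the calibration is good to about 2 mm. A picture is of the moment at which its call begins: read the wrist's pose just before it. camera_params takes no time and is no camera call; for the wrist camera it gives the pose at the moment of the call.
A pose or a line that the arm cannot do raises MotionError and nothing moves.
- sign_off(): hands the job in; it is judged then, once.
Trained networks look in the newest picture that a camera, given by its name, has taken for a name from the list of things; names that differ only in an ending like _2 or _b are one class to them, and where a whole thing is asked for, a point or a joint stands for the part that bears it (a point fixed in the world has none). Each returns a list of dicts, best first, with "confidence" (0 to 1); they miss things now and then, are a little off and sometimes report something else, mostly with a low value. They report only what shows in the picture. A call takes as long as a camera call. They do not tell look-alikes from the thing itself.
- look_for(camera, name): "at" ([column, row] in pixels, amid what is visible of it).
- tip_of(camera, name): "at" ([column, row] in pixels: a listed point, or the origin of a listed thing).
Readings, each from a call of its own:
- read_time_s(): time.
- read_qpos(): joint angles.
- read_joint_vel(): joint speeds.
- read_effort(): joint torques, N m.
- read_eef_pos(): TCP position.
- read_tcp_rot(): TCP orientation.
- read_ft_force(): force on the tool from outside, world axes, zero at the start.
- read_ft_torque(): the same for the moment, N m.
- read_finger_gap(): finger opening in m.
- read_grasp_force(): force on a finger pad.
Only numpy, scipy, OpenCV 4.12 (cv2) and the standard library are available. Lean on these libraries where they do the work, as an engineer would, in place of code of your own. Each camera call takes 0.05 s, during which the arm holds its last target. There are 200 camera calls.

## Working session

There is one attempt and no reset: what is moved stays moved. The work goes in short steps, each a Python script; the robot and the scene stay as the last script left them, time stands still between calls to the robot, and variables do not carry over. Pictures are saved under pics/ and viewed, at most 10 in all, crops included, and the job is handed in when it is done.

```bash
mkdir -p pics
cat > h.py <<'E'
import numpy as np, cv2
from bench import *
def ray(cam,px):
    p=camera_params(cam);T=np.array(p["camera_from_world"]);K=np.array(p["K"]);d=np.array(p["dist_coeffs"])
    u=cv2.undistortPoints(np.array([[px]],float),K,d)[0,0]
    R=T[:3,:3];return -R.T@T[:3,3],R.T@np.array([u[0],u[1],1])
def at_z(cam,px,z):
    o,d=ray(cam,px);return o+d*(z-o[2])/d[2]
def proj(cam,P):
    p=camera_params(cam);T=np.array(p["camera_from_world"])
    r,_=cv2.Rodrigues(T[:3,:3]);return cv2.projectPoints(np.array(P,float).reshape(-1,3),r,T[:3,3],np.array(p["K"]),np.array(p["dist_coeffs"]))[0][:,0]
def snap(cam,name):
    im=read_camera(cam);cv2.imwrite(f"pics/{name}.png",im[:,:,::-1]);return im
E
python3 - <<'E'
from h import *
Z=dict(carousel=0,tray0=.084,lamp_face=.204,heel_c=.0965,ring_c=.091,wedge_c=.091,switch_top=None)
for c in("top","scene"):
    snap(c,c+"0")
    print(c,"cam",ray(c,[256,192])[0].round(3))
    for n in Z:
        for f in(look_for,tip_of):
            try:
                for r in f(c,n)[:4]:
                    z=Z[n] if Z[n] is not None else .05
                    print(c,n,f.__name__,np.round(r["at"],1),round(r["confidence"],2),at_z(c,r["at"],z).round(3)[:2])
            except Exception as e: print(c,n,f.__name__,e)
print(read_time_s())
E
```

```text
top cam [0.355 0.002 1.512]
top carousel call [249.7 194.4] 0.89 [0.534 0.036]
top carousel call [253.6 193. ] 0.82 [0.539 0.02 ]
top tray0 call [226.9 215.2] 0.69 [0.447 0.119]
top lamp_face call [233. 169.] 0.61 [0.598 0.088]
top lamp_face call [160.4 249.3] 0.6 [0.326 0.336]
top lamp_face call [224.7 155.6] 0.57 [0.646 0.116]
top heel_c call [267.1 155.6] 0.64 [ 0.667 -0.033]
top heel_c call [243.9 152.7] 0.57 [0.679 0.054]
top heel_c call [272.7 134.4] 0.43 [ 0.748 -0.055]
top heel_c call [244.1 155.1] 0.69 [0.67  0.053]
top heel_c call [272.4 132.3] 0.42 [ 0.756 -0.054]
top heel_c call [268.2 158.3] 0.4 [ 0.656 -0.037]
top ring_c call [293.1 202.1] 0.5 [ 0.492 -0.126]
top ring_c call [292.4 199.6] 0.51 [ 0.501 -0.123]
top wedge_c call [223.6 216.8] 0.54 [0.441 0.131]
top switch_top call [336.1 200.9] 0.64 [ 0.498 -0.293]
scene cam [ 1.137 -0.687  0.949]
scene carousel call [260.5 216.9] 0.59 [0.51  0.059]
scene carousel call [259.9 230.3] 0.94 [0.548 0.011]
scene tray0 call [257.7 215.5] 0.64 [ 0.555 -0.008]
scene tray0 call [223.7 229.5] 0.31 [ 0.518 -0.117]
scene lamp_face cal
[... 347 characters left out ...]
0.052]
scene heel_c call [280.2 261.4] 0.47 [ 0.722 -0.112]
scene heel_c call [300.4 220.3] 0.68 [0.672 0.048]
scene heel_c call [306.8 279. ] 0.52 [ 0.81  -0.113]
scene heel_c call [257.5 182.6] 0.49 [0.463 0.098]
scene heel_c call [280.2 259.9] 0.48 [ 0.719 -0.108]
scene ring_c call [220.6 230.1] 0.44 [ 0.518 -0.129]
scene ring_c call [259.  214.7] 0.3 [ 0.56  -0.008]
scene ring_c call [223.4 226.2] 0.7 [ 0.513 -0.113]
scene wedge_c call [258.8 179.4] 0.43 [0.451 0.119]
scene wedge_c call [255.7 181.2] 0.48 [0.449 0.105]
scene switch_top call [178.8 279. ] 0.63 [ 0.53  -0.307]
scene switch_top call [360.1 161.6] 0.35 [0.633 0.478]
scene switch_top call [181.5 277. ] 0.6 [ 0.531 -0.298]
1.5
```

```bash
python3 -c "
import cv2,numpy as np
a=cv2.imread('pics/top0.png');b=cv2.imread('pics/scene0.png');cv2.imwrite('pics/top0v.png',cv2.resize(a,(768,576)));cv2.imwrite('pics/scene0v.png',cv2.resize(b,(768,576)))"
```

```text
(no output)
```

View pics/top0v.png

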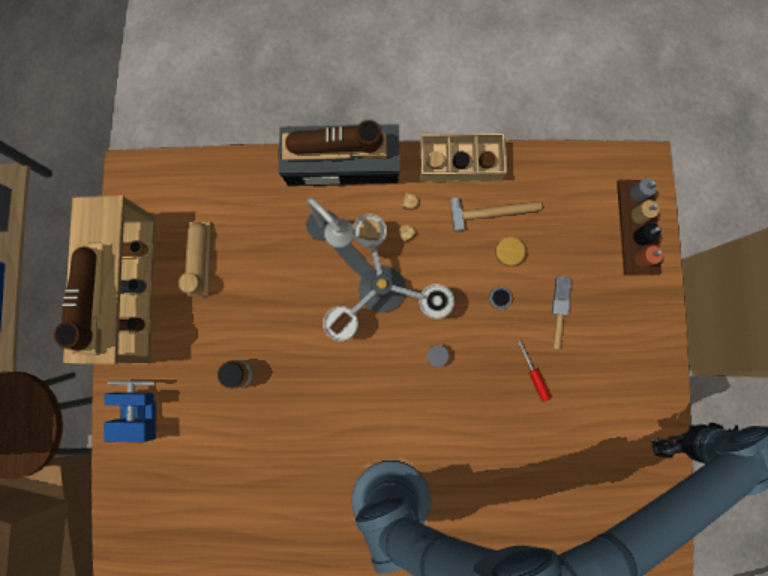

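View pics/scene0v.png

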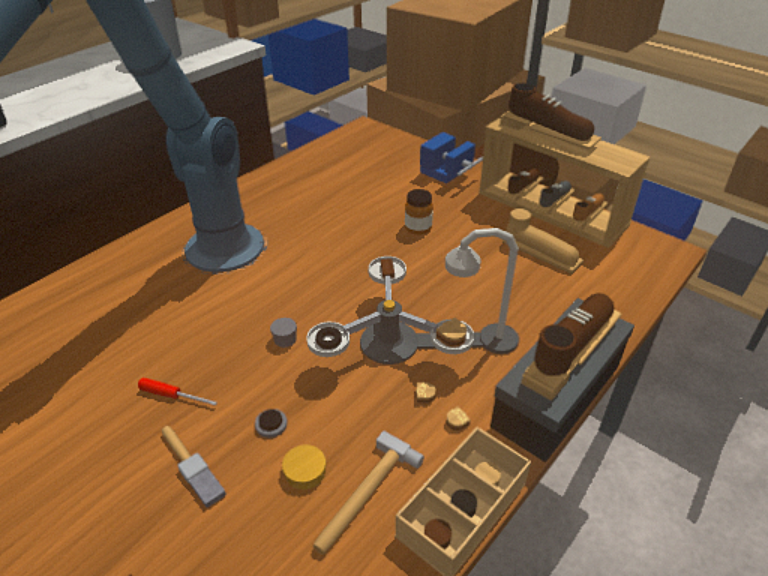

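The top view shows the carousel hub at about (382,285) in the 1.5x picture. The heel tray is at (370,230), the ring tray at (437,301), the wedge tray at (340,323) and the lamp head at (340,233), with its post base at (322,223). The black-topped switch is at (501,298); the grey thing at (438,355) is the pot. The scene view agrees, with the lamp head at (463,262), the heel at (452,332) and the switch at (271,421). Next I'll triangulate.

```bash
cat >> h.py <<'E'
def tri(a,b):
    (o1,d1),(o2,d2)=ray("top",a),ray("scene",b)
    d1/=np.linalg.norm(d1);d2/=np.linalg.norm(d2)
    s=np.linalg.lstsq(np.c_[d1,-d2],o2-o1,rcond=None)[0]
    p,q=o1+s[0]*d1,o2+s[1]*d2
    return ((p+q)/2).round(4),round(float(np.linalg.norm(p-q)),4)
E
python3 - <<'E'
from h import *
T=lambda a,b:tri(np.array(a,float),np.array(b,float))
print("switch",T([334.3,199.3],[180.7,278.5]))
print("lamp",T([225.5,155.5],[309.5,175.5]))
print("heel",T([244.1,154.5],[301,220.3]))
print("ring",T([292.0,200.3],[220,226]))
print("hub",T([254.7,189.5],[259.7,202.7]))
print("post base",at_z("top",[214.7,149],.01), at_z("scene",[333.3,225],.01))
h=at_z("top",[244.1,154.8],.0965)[:2];r=at_z("top",[292,200.3],.091)[:2];w=at_z("top",[226.2,214.8],.091)[:2]
A=2*np.array([r-h,w-h]);c=np.linalg.solve(A,[r@r-h@h,w@w-h@h]);print("circ",c,np.linalg.norm(h-c),h,r,w)
# wide crops from the top picture
for n,c_ in(("top",(175,120,320,245)),("scene",(150,150,360,310))):
    im=cv2.imread(f"pics/{n}0.png");x0,y0,x1,y1=c_;k=5 if n=="top" else 3.7
    print(n,k);cv2.imwrite(f"pics/{n}0c.png",cv2.resize(im[y0:y1,x0:x1],None,fx=k,fy=k,interpolation=cv2.INTER_CUBIC))
E
```

```text
switch (array([ 0.5094, -0.2907,  0.0175]), 0.0056)
lamp (array([0.6453, 0.1136, 0.2108]), 0.0025)
heel (array([0.6722, 0.0523, 0.0939]), 0.0021)
ring (array([ 0.501 , -0.1195,  0.089 ]), 0.0063)
hub (array([0.5396, 0.0162, 0.11  ]), 0.0036)
post base [0.71622516 0.17301175 0.01      ] [0.71708223 0.17368949 0.01      ]
circ [0.53718116 0.01282798] 0.1399333692711759 [0.67123413 0.0529671 ] [ 0.49873186 -0.12171941] [0.44848666 0.12106214]
top 5
scene 3.7
```

View pics/top0c.png

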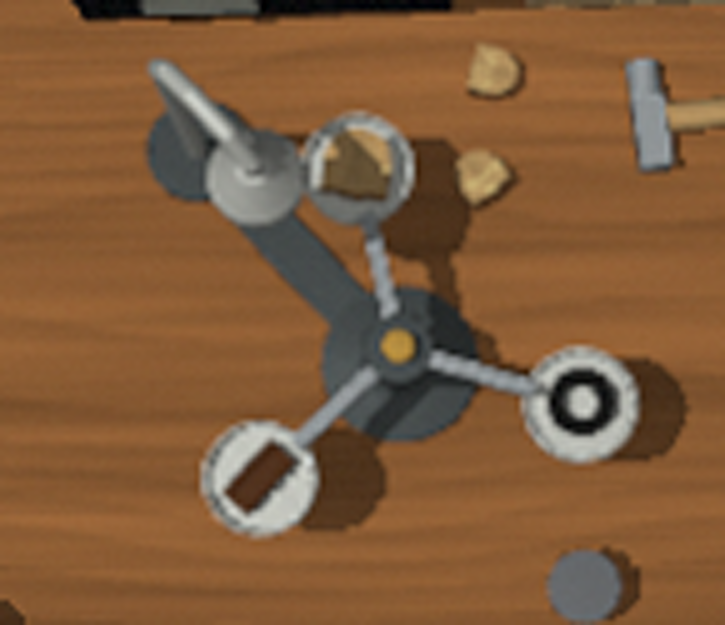

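View pics/scene0c.png

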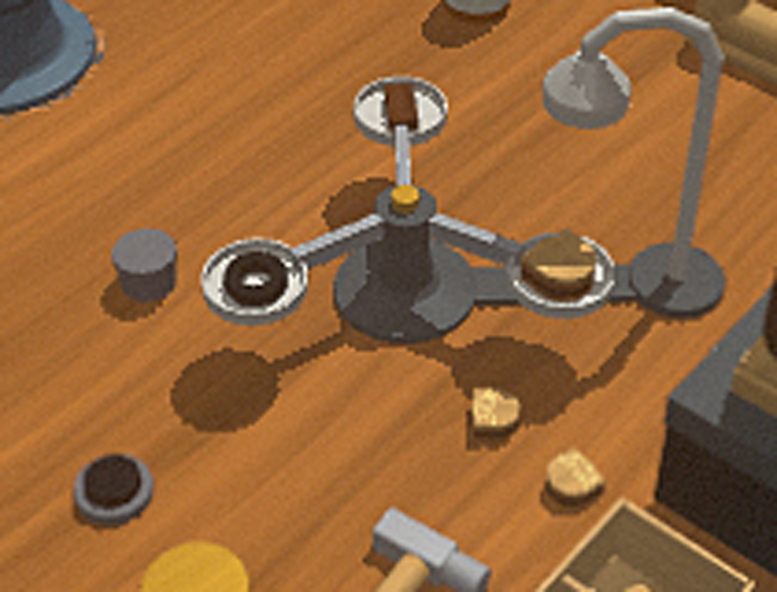

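```bash
cat >> h.py <<'E'
from scipy.spatial.transform import Rotation as Rn
def pose(axis,th,off,z,r=.07,flip=False):
    e=np.array([np.cos(th),np.sin(th),0]);t=np.array([-e[1],e[0],0])
    x=-e if flip else e;Zv=np.array([0,0,-1.]);R=np.c_[x,np.cross(Zv,x),Zv]
    p=np.array([axis[0],axis[1],0])+r*e-off*t;p[2]=z
    return p,Rn.from_matrix(R).as_quat()
E
python3 - <<'E'
from h import *
tr=[at_z("top",p,.094)[:2] for p in([246.8,153.6],[291.2,201],[226.8,215.6])]
h,r,w=tr;c=np.mean(tr,axis=0)
hub=at_z("top",[254.5,189.2],.118)[:2]
print("trays",np.round(tr,4),"mean",c,"hub",hub,[np.linalg.norm(t-c).round(4) for t in tr],[np.degrees(np.arctan2(*(t-c)[::-1])).round(1) for t in tr])
L=np.array([.6453,.1136]);P=np.array([.7165,.1733]);H=np.array([.6713,.0528])
for n,q in(("lamp",L),("post",P),("heel",H)): print(n,np.linalg.norm(q-c),np.degrees(np.arctan2(*(q-c)[::-1])))
th=np.radians(-106)
for f in(0,1):
  for a,o in((-106,.045),(-76,.0205)):
    print(f,a,np.round(inverse_kinematics(*pose(c,np.radians(a),o,.1,flip=f)),2))
    print(np.round(inverse_kinematics(*pose(c,np.radians(a),o,.25,flip=f)),2))
E
```

```text
trays [[ 0.6762  0.0429]
 [ 0.4959 -0.1185]
 [ 0.4453  0.1186]] mean [0.53914307 0.01435869] hub [0.53835615 0.01559171] [np.float64(0.14), np.float64(0.1397), np.float64(0.1403)] [np.float64(11.8), np.float64(-108.0), np.float64(132.0)]
lamp 0.14532078630721387 43.071617119317885
post 0.23815503335352795 41.86562505132125
heel 0.13763425602790316 16.21845658085378
0 -106 [ 1.04  0.62 -1.24  2.08  0.73  0.98  2.27]
[ 1.14  0.23 -1.24  1.96  0.24  1.12  2.67]
0 -76 [-0.87  0.69  1.15  2.02 -0.78  0.97 -2.2 ]
[-1.06  0.5   1.4   1.91 -0.54  1.2  -2.37]
1 -106 [ 0.55  0.33 -0.61  2.1   0.27  0.79 -0.51]
[ 0.61  0.1  -0.64  1.97  0.07  1.09 -0.33]
1 -76 [ 0.53  0.43 -0.58  1.96  0.31  0.84  0.02]
[ 0.58  0.23 -0.62  1.84  0.15  1.12  0.16]
```

```bash
cat >> h.py <<'E'
AX=np.array([.5391,.0144])
def f(): return np.round(read_ft_force(),1)
E
python3 - <<'E'
from h import *
P=lambda a,o,z:pose(AX,np.radians(a),o,z,flip=True)
move_gripper(0.0)
move_ptp(*P(-108,.045,.25))
movel(*P(-108,.045,.101),speed=.15)
print(read_time_s(),f(),read_eef_pos())
for a in(-108,-102,-96,-90,-85,-82):
    movel(*P(a,.0205,.101),speed=.04);print(a,f(),round(read_time_s(),1))
pause(.2)
for c in("top","scene"):
    snap(c,c+"1")
    for n in("heel_c","ring_c","wedge_c"):
        for r in tip_of(c,n)[:4]:
            p=at_z(c,r["at"],.0965 if n[0]=="h" else .091)[:2]-AX
            if np.linalg.norm(p)<.17 and np.linalg.norm(p)>.11:print(c,n,np.round(r["at"],1),round(r["confidence"],2),np.linalg.norm(p).round(3),np.degrees(np.arctan2(p[1],p[0])).round(1))
print(read_time_s())
im=cv2.imread("pics/top1.png")[120:245,175:320];im2=cv2.imread("pics/scene1.png")[150:310,150:360]
a=cv2.resize(im,None,fx=3.4,fy=3.4,interpolation=2);b=cv2.resize(im2,(int(210*a.shape[0]/160)//1,a.shape[0]),interpolation=2)
v=np.hstack([a,b]);v=cv2.resize(v,(800,int(v.shape[0]*800/v.shape[1])));print(a.shape,b.shape);cv2.imwrite("pics/v1.png",v)
E
```

```text
5.7583 [ 0.6 -0.  -0.2] [ 0.47563623 -0.03829051  0.10185436]
-108 [-0.3  0.4  1.1] 6.5
-102 [-0.7 -0.4  0.3] 6.9
-96 [-0.2 -0.3  0.2] 7.2
-90 [-0.1  0.5 -0. ] 7.5
-85 [0.2 0.6 0.3] 7.9
-82 [1.1 0.6 0.3] 8.1
top heel_c [227.3 154.3] 0.62 0.169 36.9
top heel_c [229.9 157.8] 0.39 0.152 37.0
top heel_c [270.7 155.5] 0.37 0.142 -25.3
top wedge_c [233.9 223.8] 0.52 0.147 147.6
scene heel_c [303.5 208.1] 0.85 0.136 37.1
scene ring_c [237.3 238.8] 0.45 0.142 -74.5
8.7083
(425, 493, 3) (425, 557, 3)
```

View pics/v1.png

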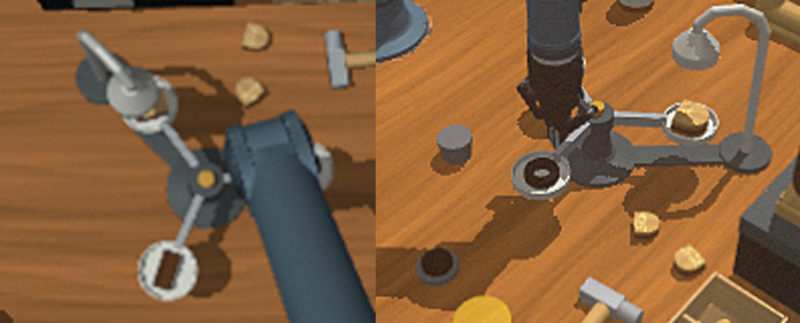

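The left half (top view) shows the wedge tray at about (168,270) in the crop and the heel tray mostly hidden by the lamp head. The right half (scene) shows the heel tray at (691,120) with the heel slightly towards the hub, a little short of the lamp. I'll work out the tray angle from these.

Run:
```python
from h import *
ang=lambda p:(np.linalg.norm(p[:2]-AX).round(4),np.degrees(np.arctan2(p[1]-AX[1],p[0]-AX[0])).round(1))
print("wedge tray",ang(at_z("top",[239.9,224.2],.094)))
print("heel tray",ang(at_z("scene",[306.1,209.4],.094)),"heel",ang(at_z("scene",[303.5,208.1],.0965)))
g=cv2.cvtColor(cv2.imread("pics/top1.png"),6);g=cv2.resize(g,None,fx=4,fy=4,interpolation=2)
c=cv2.HoughCircles(g,cv2.HOUGH_GRADIENT,2,80,param1=120,param2=40,minRadius=40,maxRadius=54)
if c is not None:
    for q in c[0]:
        p=at_z("top",q[:2]/4-.375,.094)
        if np.linalg.norm(p[:2]-AX)<.2:print("hough",q/4,ang(p))
for q in([.6417,.1085,.204],):print(proj("top",q),proj("scene",q))
for a in(30,33,36):
  q=[AX[0]+.14*np.cos(np.radians(a)),AX[1]+.14*np.sin(np.radians(a)),.094];print(a,proj("scene",q))
  b=np.radians(a+120);print(proj("top",[AX[0]+.14*np.cos(b),AX[1]+.14*np.sin(b),.094]))
```

```text
wedge tray (np.float64(0.1379), np.float64(155.9))
heel tray (np.float64(0.1443), np.float64(36.1)) heel (np.float64(0.1363), np.float64(37.1))
hough [239.25 224.25  12.1 ] (np.float64(0.1383), np.float64(154.2))
hough [231.25 160.75  10.45] (np.float64(0.1428), np.float64(38.2))
[[226.91140773 156.64713474]] [[306.84880241 177.77305757]]
30 [[304.45248095 212.6938154 ]]
[[236.17193462 222.99287047]]
33 [[304.62998543 211.0350011 ]]
[[237.93898556 223.92998236]]
36 [[304.67893817 209.37939685]]
[[239.75434614 224.77334896]]
```

Run:
```python
from h import *
P=lambda a,o,z:pose(AX,np.radians(a),o,z,flip=True)
movel(*P(-80,.0205,.101),speed=.02)
movel(*P(-78,.0205,.101),speed=.02);print(f());pause(.2)
movel(*P(-78,.05,.101),speed=.15)
movel(*P(-78,.05,.25),speed=.2)
sw=np.array([.508,-.292])
q=P(-78,0,0)[1]
move_ptp([*sw-[.0,.0],.18],q);pause(.2)
ang=lambda p:(np.linalg.norm(p[:2]-AX).round(4),np.degrees(np.arctan2(p[1]-AX[1],p[0]-AX[0])).round(1))
for c in("top","scene","wrist"):
    snap(c,c+"2")
    for n in("heel_c","ring_c","wedge_c","switch_top"):
        for r in tip_of(c,n)[:4]:
            z={"h":.0965,"s":.025}.get(n[0],.091);p=at_z(c,r["at"],z)
            if n[0]=="s":print(c,n,np.round(r["at"],1),round(r["confidence"],2),p.round(4),at_z(c,r["at"],.04).round(4))
            elif .11<ang(p)[0]<.17:print(c,n,np.round(r["at"],1),round(r["confidence"],2),ang(p))
print(read_time_s(),read_eef_pos())
im=cv2.imread("pics/top2.png")[120:245,175:320];im2=cv2.imread("pics/scene2.png")[150:310,150:360];im3=cv2.imread("pics/wrist2.png")
R=lambda i,w,h:cv2.resize(i,(w,h),interpolation=2)
v=np.hstack([np.vstack([R(im,348,300),R(im3,348,261)]),R(im2,450,343) if 0 else np.vstack([R(im2,450,343),np.zeros((218,450,3),np.uint8)])]);cv2.imwrite("pics/v2.png",v)
```

```text
[-0.8  0.4 -0.2]
top heel_c [231.2 160.4] 0.53 (np.float64(0.1414), np.float64(37.9))
top heel_c [269.8 152.8] 0.49 (np.float64(0.1497), np.float64(-22.6))
top heel_c [227.9 156.3] 0.23 (np.float64(0.1615), np.float64(37.9))
top ring_c [224.6 156.9] 0.64 (np.float64(0.169), np.float64(41.5))
top ring_c [292.  184.2] 0.48 (np.float64(0.139), np.float64(-81.9))
top ring_c [229.6 159.4] 0.43 (np.float64(0.1494), np.float64(38.6))
top wedge_c [238.2 228. ] 0.5 (np.float64(0.153), np.float64(155.7))
top switch_top [335.1 196.4] 0.48 [ 0.5181 -0.2949  0.025 ] [ 0.5165 -0.2919  0.04  ]
scene heel_c [303.9 206.3] 0.63 (np.float64(0.1379), np.float64(40.5))
scene ring_c [235.1 237.8] 0.48 (np.float64(0.1418), np.float64(-77.5))
scene wedge_c [238.  181.4] 0.7 (np.float64(0.1435), np.float64(158.7))
scene switch_top [179.7 275.7] 0.52 [ 0.5069 -0.2872  0.025 ] [ 0.5171 -0.2937  0.04  ]
scene switch_top [261.5 228.2] 0.4 [0.561  0.0027 0.025 ] [ 0.5704 -0.0085  0.04  ]
wrist switch_top [265.7 181.5] 0.95 [ 0.5154 -0.2926  0.025 ] [ 0.5142 -0.2887  0.04  ]
12.5917 [ 0.50796273 -0.29203531  0.17993497]
```

View pics/v2.png

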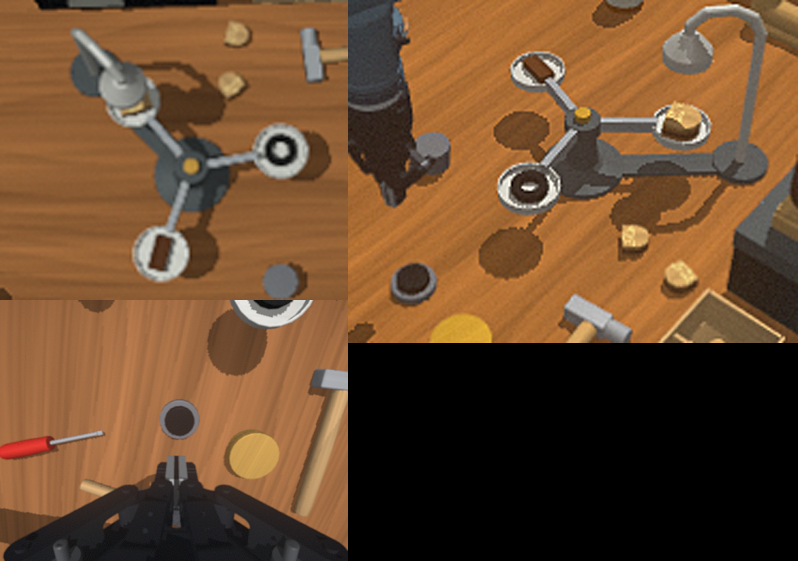

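The top-left panel shows the ring tray at (281,152), the wedge tray at (161,252) and the heel tray mostly under the lamp. The scene panel shows the heel tray at (682,125) and the heel at (683,122). The wrist panel shows the switch at (179,420), ahead of the fingertips, with clear space around it.

Run:
```python
from h import *
ang=lambda p:(np.linalg.norm(p[:2]-AX).round(4),np.degrees(np.arctan2(p[1]-AX[1],p[0]-AX[0])).round(1))
print(ang(at_z("top",[292.1,183.3],.094)),ang(at_z("top",[242.1,225],.094)),ang(at_z("scene",[305.9,208.3],.094)))
g=cv2.resize(cv2.cvtColor(cv2.imread("pics/top2.png"),6),None,fx=4,fy=4,interpolation=2)
c=cv2.HoughCircles(g,cv2.HOUGH_GRADIENT,2,80,param1=120,param2=40,minRadius=40,maxRadius=54)
for q in c[0]:
    p=at_z("top",q[:2]/4-.375,.094)
    if np.linalg.norm(p[:2]-AX)<.2:print("hough",q/4,ang(p))
# lamp rim: what the lamp disc would look like for candidates
s=cv2.imread("pics/scene2.png")[150:230,270:370];s=cv2.resize(s,(400,320),interpolation=2)
t=cv2.imread("pics/top2.png")[130:180,195:257];t=cv2.resize(t,None,fx=6.4,fy=6.4,interpolation=2)
w=np.linspace(0,2*np.pi,73)
for a,col in((42.3,(0,255,0)),):
    a=np.radians(a);C=AX+.14*np.array([np.cos(a),np.sin(a)])
    q=np.c_[C[0]+.034*np.cos(w),C[1]+.034*np.sin(w),0*w+.204]
    cv2.polylines(s,[((proj("scene",q)+.5-[270,150])*4).astype(int)],True,col,1)
    cv2.polylines(t,[((proj("top",q)+.5-[195,130])*6.4).astype(int)],True,col,1)
    q[:,:2]=C+(q[:,:2]-C)*42/34;q[:,2]=.094
    cv2.polylines(s,[((proj("scene",q)+.5-[270,150])*4).astype(int)],True,(0,0,255),1)
    cv2.polylines(t,[((proj("top",q)+.5-[195,130])*6.4).astype(int)],True,(0,0,255),1)
cv2.imwrite("pics/v3.png",np.hstack([s,t[:320,:396]]))
```

```text
(np.float64(0.1396), np.float64(-80.8)) (np.float64(0.1376), np.float64(159.4)) (np.float64(0.1438), np.float64(38.0))
hough [243.25 225.75  10.45] (np.float64(0.138), np.float64(160.7))
hough [292.75 183.25  10.4 ] (np.float64(0.1409), np.float64(-80.2))
hough [226.75 155.25  10.45] (np.float64(0.1699), np.float64(38.2))
```

View pics/v3.png

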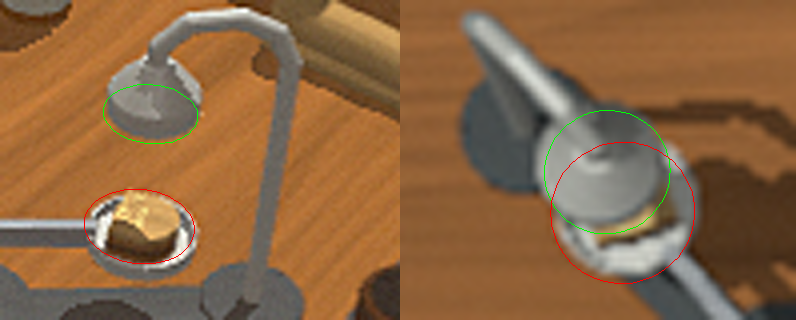

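Tray angle is about 39.3°, which puts the heel at about 41–42° against the lamp at about 42–43°. That is a few mm off centre, well within 20 mm. The three cameras agree on the switch at (0.516, -0.291), with z about 0.035. I'll press it, using the wrist force to stop.

Run:
```python
from h import *
p=np.array([.516,-.291,.12]);movel(p,speed=.15);p[2]=.07;movel(p,speed=.1);pause(.2)
f0=read_ft_force()[2];print(f0);hit=None
while p[2]>.025:
    p[2]-=.0015;movel(p,speed=.03);pause(.05);d=read_ft_force()[2]-f0;e=read_eef_pos()[2];print(round(p[2],4),round(e,4),round(d,1))
    if abs(d)>8:break
pause(.15)
movel([p[0],p[1],.2],speed=.15);pause(.3)
print(read_time_s(),f())
snap("wrist","wrist3");snap("scene","scene3")
for r in tip_of("scene","heel_c")[:3]:print(np.round(r["at"],1),r["confidence"])
```

```text
0.15022267116344595
0.0685 0.0686 -0.4
0.067 0.0669 -0.2
0.0655 0.0654 0.2
0.064 0.0639 -0.6
0.0625 0.0624 0.0
0.061 0.0609 -0.6
0.0595 0.0594 0.7
0.058 0.0579 0.3
0.0565 0.0564 -0.5
0.055 0.0549 0.7
0.0535 0.0534 -0.6
0.052 0.0519 -0.7
0.0505 0.0504 0.0
0.049 0.0489 -0.3
0.0475 0.0474 0.2
0.046 0.0459 -0.3
0.0445 0.0444 0.0
0.043 0.0429 -0.9
0.0415 0.0414 -0.4
0.04 0.0402 1.8
0.0385 0.0387 1.0
0.037 0.0372 3.7
0.0355 0.0357 3.1
0.034 0.0351 9.4
22.9 [-0.2 -0.7 -0.3]
[304.3 207.8] 0.71
[281.5 261.4] 0.62
[303.8 279.8] 0.45
```

The force rose from about z 0.040 and hit a hard stop at 0.035, so the button went fully down. It has been released, and the heel shows in the same place. I'm handing the job in.

```bash
python3 -c "
from h import *
print(sign_off())"
```

```text
the job is handed in; nothing more can be done
None
```

I turned the heel under the lamp to an estimated few mm off centre (limit 20 mm), pressed the switch to its stop and released it, and handed the job in at about 23 s; the verdict was not shown.

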